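# Make up the timber kit tray and slide it home

### The arm

A 7-joint arm with a two-finger parallel gripper is mounted at the origin on the work surface. World frame = base frame: x ahead of the robot, y to its left, z up, the work surface at z = 0. Lengths are in mm, angles in rad, forces in N, time in s.
With the tool pointing down it reaches from about 400 to 875 mm from the base axis. Payload 4.4 kg.
Tool frame: the origin (TCP) lies at the very end of the fingers, on their centre line; the grasp point (between the pads) lies 19 mm behind it (ctrl.grip_point_offset is the distance from the TCP to the grasp point, in mm); z points along the fingers, y is the line along which they close (so a half turn about z gives the same grasp; the last joint's range is limited). The gripper opens to 85 mm and grips with 20 to 120 N. Pads are 22 mm wide; open, the fingers measure 114 mm over their backs; the gripper's body (76 mm by 85 mm) begins 54 mm behind the grasp point. The pads swing forward as they close: fully open they stand 13 mm farther back than shut.
Start: joints at [1.24, 0.628, 0.038, 1.517, -0.027, 0.996, -0.02], TCP at [170.143, -627.351, 231.313] pointing down, gripper open.
Joint ranges: [-3.06, 3.06], [-0.37, 2.12], [-1.25, 1.32], [0.18, 2.47], [-1.1, 4.24], [0.23, 1.98], [-2.94, 2.94]. Speed limits (rad/s): [2.57, 2.57, 3.14, 3.14, 3.14, 3.14, 3.14].

### API

Orientations are given as [roll, pitch, yaw] about the fixed x, y, z axes, in that order (R = Rz(yaw) Ry(pitch) Rx(roll)).
In Python, from cell import ctrl gives the robot as it stands.
- The arm moves only by the tool jog_arm, never from a script. Its argument "increments" is one flat list of numbers, 7 for each row, row after row: the finger opening in cm, from 0 to 8.54, then the shift along the tool's x, y, z in cm, then the turn, a rotation vector about the tool's x, y, z in degrees. In form: [fingers, x, y, z, rx, ry, rz, fingers, x, y, z, rx, ry, rz, ...]. A call has 1 to 20 rows; each row is the pose to reach, as a shift and turn from the pose commanded when the call began, along the tool's axes at that moment; what a row does not reach only later rows make up. A row lasts 1/10 s, in which the tool goes at most 50 mm and 8.59 degrees, less where a joint would pass 70% of its speed; a pose out of reach is approached as far as the arm can. A call with a gripper value outside its range is refused whole. The fingers move at their own pace and stop on an object; the grip force is fixed at half the most. Time passes only in rows, so rows that repeat a pose let the fingers close. It gives the time, the measured TCP pose, the force, the opening and the grip force at its end, in the units of the state.
- ctrl.read_state(): the state, without advancing time (a new reading comes with each control period).
- ctrl.get_image(name): name is "scene" or "top" or "wrist"; returns the picture (400x640x3 uint8, red, green, blue); there is no depth.
- ctrl.camera_params(name): a dict with "fx", "fy", "cx", "cy" (pixels), "extrinsics" (4x4, takes a point from world to camera coordinates). Camera axes: x right, y down, z forward; pixel columns grow to the right and rows downward; lengths in mm; the calibration is good to about 2 mm. A picture is of the moment at which its call begins: read the wrist's pose just before it. camera_params takes no time and is no camera call; for the wrist camera it gives the pose at the moment of the call.
- ctrl.finish_job(): hands the job in; it is judged then, once.
The state is a dict: "clock": time; "qpos": joint angles; "qd": joint speeds; "tau": joint torques, N m; "eef_pos": TCP position; "tool_rot": TCP orientation; "force": force on the tool from outside, world axes, zero at the start; "torque": the same for the moment, N m; "width": finger opening in mm; "gripper_force": force on a finger pad.
Only numpy, scipy, OpenCV 4.12 (cv2) and the standard library are available. Lean on these libraries where they do the work, as an engineer would, in place of code of your own. Each camera call takes 0.05 s, during which the arm holds its last target. There are 200 camera calls.

### The job

Make up the kit tray so that it holds exactly three of the long timber blocks, lying flat and not stacked, and nothing else. If a short block is lying in it, put that back with the stock, lying on the plywood board under the shelf; the long block left over stays on that board too. Only then slide the tray along its rails fully home under the shelf, leaving the other things on the bench as they stand.

Things in the scene. Friction and masses are not known exactly. Their poses are not given: they have to be found in the camera images.
- long1_c (a point): centre of a long block of brown timber, 120 x 30 x 30 mm, x axis along its length; lies flat, side by side with the others on the plywood board or (two of the blocks) in the tray
- long2_c (a point): centre of a long block of brown timber, 120 x 30 x 30 mm, x axis along its length; lies flat, side by side with the others on the plywood board or (two of the blocks) in the tray
- long3_c (a point): centre of a long block of brown timber, 120 x 30 x 30 mm, x axis along its length; lies flat, side by side with the others on the plywood board or (two of the blocks) in the tray
- long4_c (a point): centre of a long block of brown timber, 120 x 30 x 30 mm, x axis along its length; lies flat, side by side with the others on the plywood board or (two of the blocks) in the tray
- short1_c (a point): centre of a short block of brown timber, 70 x 30 x 30 mm, x axis along its length; lies flat, side by side with the others on the plywood board or (two of the blocks) in the tray
- short2_c (a point): centre of a short block of brown timber, 70 x 30 x 30 mm, x axis along its length; lies flat, side by side with the others on the plywood board or (two of the blocks) in the tray
- tray_floor (a point): centre of the open plywood tray's inner floor (upper face, 10 mm above the bench), moving with it: inside 138 mm (x) by 196 mm (y), walls 6 mm thick and 26 mm high above the floor. x points the way it slides home, away from the robot. Long blocks laid along x, 62 mm apart, leave room for fingers; at the start two blocks lie in it along x, some 62 mm to either side of the middle, the one on the -y side always long
- tray_grip (a point): middle of the straight part of the tray's steel bow handle, a 14 mm round bar 80 mm long along x, 35 mm outside the +y wall, its centre 40 mm above the bench; moves with the tray. 55 mm of bar is free between its two arms
- tray (a joint): how far the tray has been slid in along its rails, m: starts between 0 and 0.02, 0.10 is fully home against its stop; about 2 N of friction, stays where it is left
- board_c (a point): centre of the upper face of the flat plywood stock board, 170 mm (x) by 340 mm (y), 10 mm thick, fixed on the bench under the shelf; y points to its end nearest the tray, where 80 mm of it are empty at the start (room for a block 132 mm from the centre)
- shelf: fixed bench shelf of pale wood; origin on the bench below the middle of the board's front edge, x pointing away from the robot. Board 85 mm deep, 860 mm wide, underside 215 mm and top 233 mm above the bench, tools and books on it. Stock blocks have their centres about 40 mm behind its edge: take them with the tool leaning back to the robot, fingers pointing away and down
- washjar: closed glass jar, 60 mm across, 100 mm tall; bystander, origin under its middle; loose
- paintbrush: paint brush lying on the bench, 190 mm long; bystander, origin under its middle; loose
- mug: white mug, 76 mm across, 90 mm tall; bystander, origin under its middle; loose
- paintcan: small can, 66 mm across, 80 mm tall; bystander, origin under its middle; loose
- screwdriver: screwdriver lying on the bench, about 200 mm long; bystander, origin under its middle; loose
Things that resemble listed ones, but are neither listed nor needed, are in the scene too. What is shaped like the part that bears long3_c but red is not meant.

How it is judged:
By the outcome, as a careful person would: the job done as asked, in the order asked, and still so for the second after the job is handed in, with the robot touching nothing.
It also fails if it takes over 72 s, if anything falls off the work surface, if the arm or the gripper's body presses on something with over 40 N, if the wrist force passes 120 N, or if a joint passes its speed limit or range.

## Working session

There is one attempt and no reset: what is moved stays moved. The work goes in short steps, Python scripts to look and compute and a tool call to move; the robot and the scene stay as the last step left them, time stands still between calls to the robot, and variables do not carry over. Pictures are saved under pics/ and viewed, at most 10 in all, crops included, and the job is handed in when it is done.

Besides the shell and the picture viewer there is one more tool, called by a JSON object that holds its "op" and its "data". jog_arm: Moves the arm, as the interface text tells. Its arguments: {"type":"object","properties":{"increments":{"type":"array","items":{"type":"number"}}},"required":["increments"]}

```bash
ls && mkdir -p pics && python3 - <<'E'
from cell import ctrl
import cv2,numpy as np
np.set_printoptions(precision=4,suppress=True)
for n in("scene","top"):
    im=ctrl.get_image(n); cv2.imwrite(f"pics/{n}0.png",im[:,:,::-1])
    p=ctrl.camera_params(n); print(n,p["fx"],p["fy"],p["cx"],p["cy"]); print(p["extrinsics"])
s=ctrl.read_state(); print(s)
E
```

```text
pics
scene 459.3908786865424 459.3908786865424 315.53167631772624 198.20765431664097
[[   0.7697    0.6384   -0.0086 -395.2809]
 [   0.4578   -0.5612   -0.6896 -124.6771]
 [  -0.445     0.5268   -0.7242 1428.0491]
 [   0.        0.        0.        1.    ]]
top 413.57473342334885 413.57473342334885 327.5909183666974 202.60260480535038
[[  -0.0051   -0.9999   -0.0132   64.8449]
 [  -0.9986    0.0058   -0.0526  468.2564]
 [   0.0526    0.0129   -0.9985 1151.5661]
 [   0.        0.        0.        1.    ]]
{'clock': 0.1, 'qpos': array([ 1.2402,  0.6293,  0.0384,  1.5183, -0.027 ,  0.9963, -0.02  ]), 'qd': array([-0.0003, -0.0021,  0.0006, -0.0026,  0.0005, -0.0007, -0.0009]), 'tau': array([  0.004 , -56.4535,   1.2308, -19.3975,   0.0113,   0.0054,
         0.    ]), 'eef_pos': array([ 169.9852, -626.7966,  230.4616]), 'tool_rot': array([-3.1398,  0.    ,  0.2648]), 'force': array([0.4192, 0.2679, 0.6381]), 'torque': array([ 0.0011,  0.0056, -0.0035]), 'gripper_force': 0.0, 'width': 85.11601713586504}
```

View pics/scene0.png

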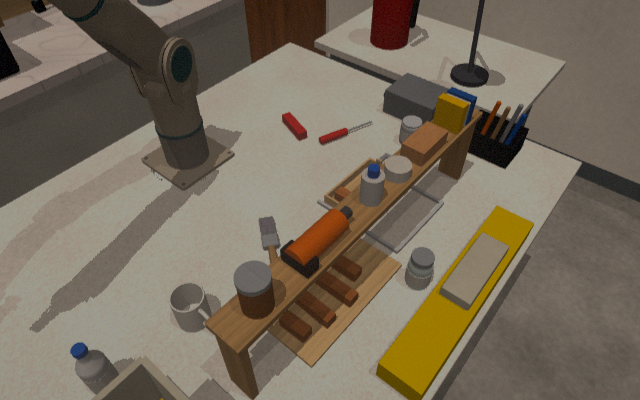

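View pics/top0.png

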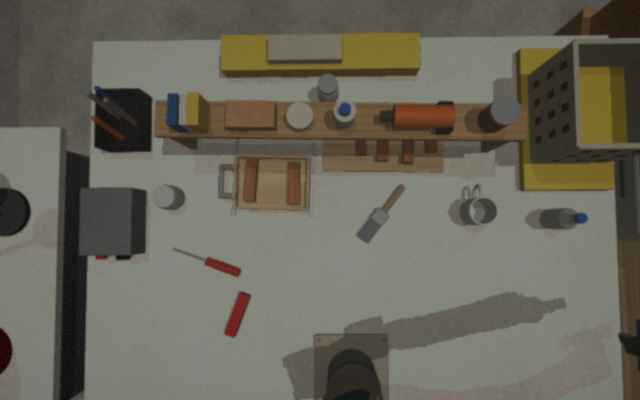

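The scene view shows four brown stock blocks behind and under the shelf at (295,325), (317,307), (338,289) and (347,266), with the tray near (350,190). The top view shows the tray at (272,183), its handle at (225,182), two brown blocks in the tray at (250,180) and (293,184), and stock block ends at columns 361, 382, 408 and 431. There are red decoys at (238,314) and (222,267). Next I'll measure and take one close crop.

```bash
cat > h.py <<'E'
import cv2,numpy as np
from cell import ctrl
np.set_printoptions(precision=1,suppress=True)
def ray(p,uv,z):
    E=np.array(p["extrinsics"]);R,t=E[:3,:3],E[:3,3]
    c=-R.T@t; d=R.T@np.array([(uv[0]-p["cx"])/p["fx"],(uv[1]-p["cy"])/p["fy"],1])
    return c+d*(z-c[2])/d[2]
def pix(p,X):
    E=np.array(p["extrinsics"]);v=E[:3,:3]@np.array(X)+E[:3,3]
    return np.array([p["fx"]*v[0]/v[2]+p["cx"],p["fy"]*v[1]/v[2]+p["cy"]])
def blobs(im,p,z,roi,amin=60,lo=(0,120,40),hi=(12,210,200)):
    x0,y0,x1,y1=roi
    h=cv2.cvtColor(im[y0:y1,x0:x1],cv2.COLOR_RGB2HSV)
    m=cv2.inRange(h,lo,hi)
    for c in cv2.findContours(m,cv2.RETR_EXTERNAL,cv2.CHAIN_APPROX_NONE)[0]:
        if cv2.contourArea(c)<amin: continue
        b=cv2.boxPoints(cv2.minAreaRect(c))+[x0,y0]
        W=np.array([ray(p,q,z)[:2] for q in b])
        e=[np.linalg.norm(W[1]-W[0]),np.linalg.norm(W[2]-W[1])]
        d=(W[1]-W[0]) if e[0]>e[1] else (W[2]-W[1])
        print("px",b.mean(0),"world",W.mean(0),"size",np.array(sorted(e)),"ang",np.degrees(np.arctan2(d[1],d[0])).round(1),"xrange",W[:,0].min().round(),W[:,0].max().round())
    return m
E
python3 - <<'E'
from h import *
t=cv2.imread("pics/top0.png")[:,:,::-1].copy(); s=cv2.imread("pics/scene0.png")[:,:,::-1].copy()
pt,ps=ctrl.camera_params("top"),ctrl.camera_params("scene")
for n,im,pts in(("t",t,[(250,180),(293,184),(361,155),(382,155),(408,157),(431,148),(270,165),(335,160),(340,130)]),("s",s,[(295,325),(317,307),(338,289),(347,266),(320,340)])):
    h=cv2.cvtColor(im,cv2.COLOR_RGB2HSV); print(n,[list(map(int,h[v,u])) for u,v in pts])
a=cv2.resize(t[100:225,210:460],None,fx=3.2,fy=3.2,interpolation=cv2.INTER_CUBIC)[:,:,::-1]
a=cv2.resize(a,(800,400)); b=s[225:350,255:400]; b=cv2.resize(b,(232,200))[:,:,::-1]
c=s[150:225,310:400];c=cv2.resize(c,(240,200))[:,:,::-1]
out=np.zeros((600,800,3),np.uint8); out[:400]=a; out[400:,:232]=b; out[400:,240:480]=c
cv2.imwrite("pics/crop1.png",cv2.convertScaleAbs(out,alpha=1.5))
# outlines: tray inner floor corners px later; board front corners
for q in [(323,171),(443,171)]: print("board front",ray(pt,q,10))
for q in [(155,139),(527,139)]: print("shelf front top",ray(pt,q,233))
E
```

```text
t [[12, 140, 106], [11, 133, 111], [15, 102, 65], [13, 140, 89], [12, 144, 92], [13, 126, 65], [17, 100, 120], [17, 99, 113], [16, 116, 88]]
s [[11, 181, 83], [14, 167, 81], [12, 182, 80], [14, 195, 68], [16, 123, 155]]
board front [558.5  74.9  10. ]
board front [ 556.2 -263.9   10. ]
shelf front top [606.6 458.  233. ]
shelf front top [ 599.9 -397.1  233. ]
```

View pics/crop1.png

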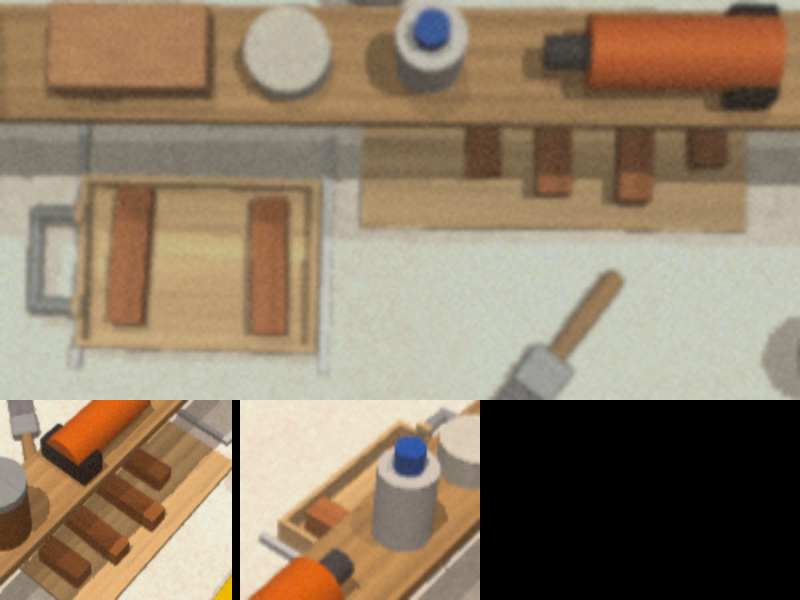

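The crop shows that the tray holds two blocks, at crop (130,255) and (268,265), both long at about 43 px (roughly 120 mm). The stock under the shelf is at crop columns 484 (short), 553 (long), 634 (long) and 707 (short).

Candidates for "a long block":
- stock blocks at (382,155) and (408,157), which fit the description
- short blocks at (361,148) and (431,145)
- the red block at (238,314), which is not meant
- the brick-like book on the shelf at (250,115)

I choose (408,157) because it has the wider gaps. The tray holds no short block, so one long block has to be added.

```bash
cat >> h.py <<'E'
from scipy.spatial.transform import Rotation as Ro
def tool(): 
    s=ctrl.read_state(); return np.array(s["eef_pos"]),Ro.from_euler("xyz",s["tool_rot"]),s
def inc(X,R,frm=None):
    x,r,_=tool() if frm is None else (*frm,0)
    print("inc cm/deg",np.round(np.r_[r.inv().apply(np.array(X)-x)/10,(r.inv()*R).as_rotvec(degrees=True)],2))
def lean(d,yaw=0): return Ro.from_euler("z",yaw,degrees=True)*Ro.from_euler("y",-d,degrees=True)*Ro.from_euler("x",180,degrees=True)
E
python3 - <<'E'
from h import *
t=cv2.imread("pics/top0.png")[:,:,::-1].copy(); pt=ctrl.camera_params("top")
print("tray"); blobs(t,pt,40,(238,158,307,206),lo=(0,118,40),hi=(14,210,200))
print("stock"); blobs(t,pt,40,(345,140,445,170),20,lo=(0,110,30),hi=(15,255,110))
f=lambda u,v:(210+u/3.2,100+v/3.2)
print("front top edges", [ray(pt,f(*q),40) for q in((553,173),(634,173))],"front bottom", [ray(pt,f(*q),10) for q in((553,195),(634,202))])
print("tray outer top corners",[ray(pt,f(*q),36) for q in((80,180),(318,180),(78,348),(318,350))])
print("handle",[ray(pt,f(*q),40) for q in((35,207),(35,312))])
pw=ctrl.camera_params("wrist"); x,r,s=tool(); E=np.array(pw["extrinsics"]); c=-E[:3,:3].T@E[:3,3]
print("wristcam in tool",r.inv().apply(c-x), "viewdir",r.inv().apply(E[2,:3]))
inc([480,-160,231],lean(0)); inc([480,-160,231],lean(35))
E
```

```text
tray
px [293.5 182.5] world [523.4 155.7] size [ 30.5 119.1] ang -0.0 xrange 464.0 583.0
px [250.4 179.2] world [533.2 275.1] size [ 33.  119.6] ang -4.4 xrange 472.0 594.0
stock
px [430.5 146. ] world [ 622.  -222.9] size [33.4 35.8] ang -90.4 xrange 605.0 639.0
px [408.  151.5] world [ 607.2 -160.7] size [33.1 64. ] ang 179.1 xrange 575.0 639.0
px [382.5 150. ] world [611.9 -90.5] size [30.4 55.7] ang 179.3 xrange 584.0 640.0
px [360.5 147.5] world [619.3 -29.8] size [30.4 41.8] ang 179.4 xrange 598.0 640.0
front top edges [array([600.5, -91.2,  40. ]), array([ 600., -161.,   40.])] front bottom [array([586. , -94.7,  10. ]), array([ 579.3, -166.1,   10. ])]
tray outer top corners [array([598.1, 319.1,  36. ]), array([596.6, 111.9,  36. ]), array([451.8, 319.8,  36. ]), array([449. , 112.3,  36. ])]
handle [array([574.1, 357.1,  40. ]), array([483. , 356.3,  40. ])]
wristcam in tool [  78.9   -0.4 -142.5] viewdir [-0.3  0.   1. ]
inc cm/deg [ 42.1 -36.9   0.   -0.1   0.   15.2]
inc cm/deg [ 42.1 -36.9   0.   -4.7  34.8  14.7]
```

```bash
sed -i '/^def lean/d' h.py && cat >> h.py <<'E'
def lean(d,yaw=180): return Ro.from_euler("y",-d,degrees=True)*Ro.from_euler("z",yaw,degrees=True)*Ro.from_euler("x",180,degrees=True)
E
python3 - <<'E'
from h import *
inc([480,-161,220],lean(0)); inc([480,-161,220],lean(35))
E
```

```text
inc cm/deg [  42.1  -36.8    1.1   -0.    -0.1 -164.8]
inc cm/deg [  42.1  -36.8    1.1  -49.8   -6.8 -157.8]
```

{"op": "jog_arm", "data": {"increments": [5.2,42,-37,1,0,0,-165,5.2,42,-37,1,0,0,-165,5.2,42,-37,1,0,0,-165,5.2,42,-37,1,0,0,-165,5.2,42,-37,1,0,0,-165,5.2,42,-37,1,0,0,-165,5.2,42,-37,1,0,0,-165,5.2,42,-37,1,0,0,-165,5.2,42,-37,1,0,0,-165,5.2,42,-37,1,0,0,-165,5.2,42,-37,1,0,0,-165,5.2,42,-37,1,0,0,-165,5.2,42,-37,1,0,0,-165,5.2,42,-37,1,0,0,-165,5.2,42,-37,1,0,0,-165,5.2,42,-37,1,0,0,-165,5.2,42,-37,1,0,0,-165,5.2,42,-37,1,0,0,-165,5.2,42,-37,1,0,0,-165,5.2,42,-37,1,0,0,-165]}}

```text
clock: 2.1
eef_pos: [478.4, -160.5, 220.9]
tool_rot: [3.141, -0.001, -3.137]
force: [-0.5, 0.5, -0.0]
width: 52.2
gripper_force: 0.0
```

{"op": "jog_arm", "data": {"increments": [5.2,-6.6,0,7.5,0,-35,0,5.2,-6.6,0,7.5,0,-35,0,5.2,-6.6,0,7.5,0,-35,0,5.2,-6.6,0,7.5,0,-35,0,5.2,-6.6,0,7.5,0,-35,0,5.2,-6.6,0,7.5,0,-35,0,5.2,-6.6,0,7.5,0,-35,0]}}

```text
clock: 2.8
eef_pos: [539.8, -179.0, 142.8]
tool_rot: [-3.068, 0.453, -3.139]
force: [-0.4, -1.2, -1.3]
width: 52.0
gripper_force: 0.0
```

```bash
python3 - <<'E'
from h import *
x,r,s=tool(); print(x,s["qpos"].round(2),r.apply([0,0,1]))
pw=ctrl.camera_params("wrist"); im=ctrl.get_image("wrist"); cv2.imwrite("pics/w1.png",im[:,:,::-1])
blobs(im,pw,40,(0,0,640,400),300,lo=(0,110,30),hi=(15,255,200))
print(pix(pw,[620,-161,40]),pix(pw,[577,-161,40]))
inc([631,-161,20],lean(35))
E
```

```text
[ 539.8 -179.   142.8] [ 0.8  0.6 -0.7  2.2  1.8  0.4  0.1] [ 0.4 -0.1 -0.9]
px [283.2 225.2] world [ 631.2 -223.2] size [33.8 97.4] ang 1.2 xrange 578.0 687.0
px [513.  226.8] world [625.6 -37.3] size [47.6 95.2] ang -179.9 xrange 566.0 691.0
px [ 70.9 284.1] world [ 841.  -561.7] size [ 62.1 590.8] ang 134.3 xrange 562.0 1219.0
px [440.9 225.4] world [632.2 -93.2] size [ 37.1 140. ] ang 179.9 xrange 556.0 712.0
px [357.1 218.3] world [ 626.4 -161.6] size [ 28.7 141.8] ang 176.8 xrange 555.0 698.0
px [414.3  42.2] world [ 479.1 -136.8] size [10.8 49.3] ang 142.2 xrange 456.0 503.0
[357.3 222.9] [359.4 183. ]
inc cm/deg [-3.1  2.8 14.8 -4.  -9.1  0.5]
```

View pics/w1.png

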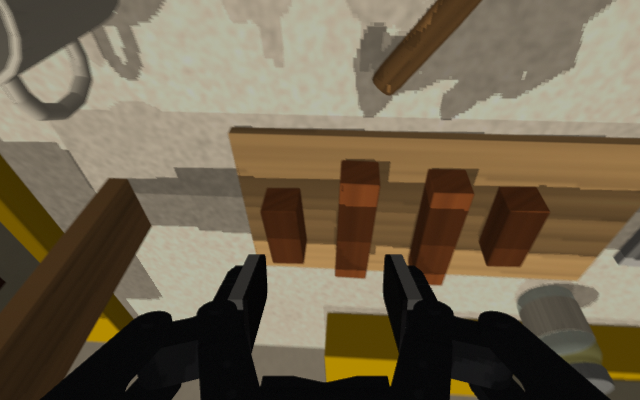

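The wrist view shows four stock blocks: short at (284,225), long at (357,218), long at (441,225) and short at (513,227). The chosen block's front edge is at row 183, as predicted. The move is not finished yet, with a lean of only 26°, so I'll continue it.

{"op": "jog_arm", "data": {"increments": [5.2,-0.5,1.8,0,-4,-9,0.5,5.2,-0.5,1.8,0,-4,-9,0.5,5.2,-0.5,1.8,0,-4,-9,0.5,5.2,-0.5,1.8,0,-4,-9,0.5,5.2,-0.5,1.8,0,-4,-9,0.5]}}

```text
clock: 3.35
eef_pos: [545.2, -161.9, 143.8]
tool_rot: [-3.137, 0.606, -3.14]
force: [0.0, 0.5, -0.2]
width: 51.7
gripper_force: 0.0
```

```bash
python3 - <<'E'
from h import *
x,r,s=tool(); print(x,s["qpos"].round(2),s["qd"].round(2),r.apply([0,0,1]),r.apply([0,1,0]))
inc([631,-161,20],lean(35))
E
```

```text
[ 545.2 -161.9  143.8] [ 1.   0.8 -1.   2.4  2.3  0.5 -0.3] [-0. -0. -0. -0.  0.  0. -0.] [ 0.6 -0.  -0.8] [ 0.  1. -0.]
inc cm/deg [-0.   0.1 15.1 -0.2 -0.3  0.1]
```

{"op": "jog_arm", "data": {"increments": [5.2,0,0.1,3,0,0,0,5.2,0,0.1,6,0,0,0,5.2,0,0.1,9,0,0,0,5.2,0,0.1,11,0,0,0,5.2,0,0.1,12.5,0,0,0,5.2,0,0.1,14,0,0,0,5.2,0,0.1,15,0,0,0,5.2,0,0.1,15,0,0,0,5.2,0,0.1,15,0,0,0]}}

```text
clock: 4.25
eef_pos: [630.2, -160.2, 20.9]
tool_rot: [-3.139, 0.608, -3.139]
force: [-0.5, 0.5, -0.5]
width: 51.9
gripper_force: 0.0
```

```bash
python3 - <<'E'
from h import *
x,r,s=tool(); print(x,s["force"],s["qpos"].round(2),r.apply([0,0,1]))
im=ctrl.get_image("wrist"); cv2.imwrite("pics/w2.png",im[:,:,::-1])
E
```

```text
[ 630.2 -160.2   20.9] [-0.5  0.5 -0.5] [ 0.9  1.1 -0.9  2.2  2.4  0.7 -0.2] [ 0.6 -0.  -0.8]
```

View pics/w2.png

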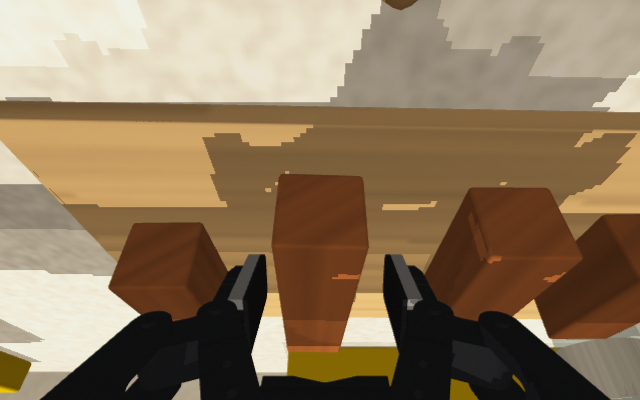

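The fingers straddle the chosen long block, which is at (320,250) with the fingers at columns 255 and 395. I'll close on it.

{"op": "jog_arm", "data": {"increments": [2,0,0,0,0,0,0,2,0,0,0,0,0,0,2,0,0,0,0,0,0,2,0,0,0,0,0,0,2,0,0,0,0,0,0,2,0,0,0,0,0,0]}}

```text
clock: 4.9
eef_pos: [630.5, -160.7, 21.5]
tool_rot: [-3.138, 0.609, -3.138]
force: [-3.3, -1.4, 6.5]
width: 29.6
gripper_force: 59.0
```

{"op": "jog_arm", "data": {"increments": [2,-0.9,0,-1.2,0,0,0,2,-1.5,0,-2.0,0,0,0,2,0,0,-4,0,0,0,2,1.5,0,-6,0,0,0,2,3,0,-8,0,0,0,2,4.5,0,-10.2,0,0,0,2,4.5,0,-10.2,0,0,0,2,4.5,0,-10.2,0,0,0]}}

```text
clock: 5.7
eef_pos: [535.2, -160.7, 79.0]
tool_rot: [-3.138, 0.609, -3.139]
force: [0.8, -0.5, -0.5]
width: 29.0
gripper_force: 58.5
```

```bash
python3 - <<'E'
from h import *
x,r,s=tool(); print(x,s["force"],s["width"],s["qpos"].round(2),r.apply([0,0,1]))
t=ctrl.get_image("top"); cv2.imwrite("pics/top1.png",t[:,:,::-1])
inc([525,214,80],lean(35))
E
```

```text
[ 535.2 -160.7   79. ] [ 0.8 -0.5 -0.5] 28.991445089697308 [ 1.   1.  -1.   2.4  2.4  0.7 -0.3] [ 0.6 -0.  -0.8]
inc cm/deg [ 0.8 37.5 -0.8 -0.1 -0.1  0.1]
```

{"op": "jog_arm", "data": {"increments": [2,0.2,4,0,0,0,0,2,0.2,8,0,0,0,0,2,0.2,12,0,0,0,0,2,0.2,16,0,0,0,0,2,0.2,20,0,0,0,0,2,0.4,24,0,0,0,0,2,0.4,28,0,0,0,0,2,0.4,32,0,0,0,0,2,0.6,35,0,0,0,0,2,0.8,37.5,-0.8,0,0,0,2,0.8,37.5,-0.8,0,0,0,2,0.8,37.5,-0.8,0,0,0,2,0.8,37.5,-0.8,0,0,0,2,0.8,37.5,-0.8,0,0,0,2,0.8,37.5,-0.8,0,0,0]}}

```text
clock: 7.25
eef_pos: [523.8, 213.6, 79.5]
tool_rot: [-3.138, 0.608, -3.14]
force: [0.0, 0.1, 0.3]
width: 29.1
gripper_force: 59.3
```

```bash
python3 - <<'E'
from h import *
x,r,s=tool(); print(x,s["force"],s["width"],s["qpos"].round(2),r.apply([0,0,1]))
pt=ctrl.camera_params("top");pw=ctrl.camera_params("wrist")
t=ctrl.get_image("top"); w=ctrl.get_image("wrist")
cv2.imwrite("pics/w3.png",np.vstack([w[:,:,::-1],cv2.resize(t[125:225,200:360,::-1],(320,200),interpolation=2)[:, np.r_[0:320,0:320]]]))
inc([517.5,214,22],lean(35))
E
```

```text
[523.8 213.6  79.5] [0.  0.1 0.3] 29.074274851868317 [ 0.1  1.1 -1.2  2.4  1.9  1.4 -0.8] [ 0.6 -0.  -0.8]
inc cm/deg [ 3.8  0.   4.4 -0.1 -0.2  0.1]
```

View pics/w3.png

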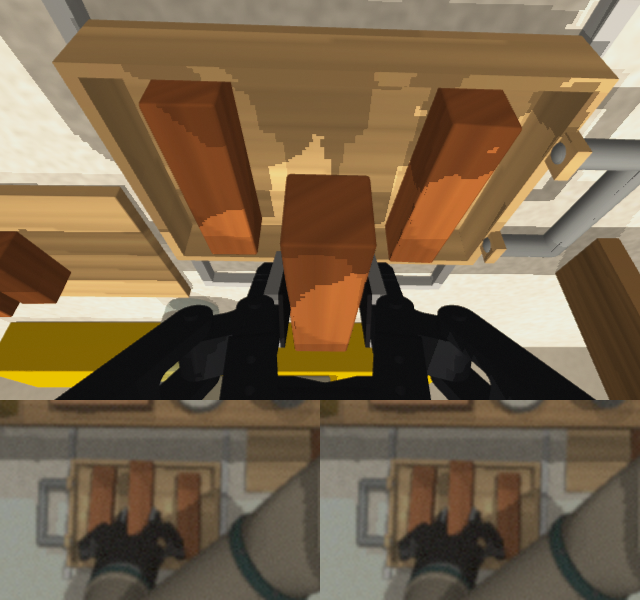

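The wrist view shows the held long block at (328,260), centred over the gap between the two tray blocks at (205,165) and (455,170). In the top crop the block is roughly aligned. I'll compute its offset along x next.

```bash
python3 - <<'E'
from h import *
pw=ctrl.camera_params("wrist"); pt=ctrl.camera_params("top")
print("held front bottom",ray(pw,(328,176),68),"front top",ray(pw,(328,250),98), "back top",ray(pw,(321,350),98))
print("tray front wall inner top",ray(pw,(330,72),36),ray(pw,(330,38),36))
print("tray blocks front bottom edge->top",ray(pw,(185,106),40),ray(pw,(470,132),40),"sides L inner",ray(pw,(255,215),40),"R inner",ray(pw,(420,190),40))
x,r,s=tool()
for X,z in((517.5,50),(517.5,23)): inc([X,214,z],lean(35))
E
```

```text
held front bottom [474.  215.6  68. ] front top [474.6 215.6  98. ] back top [588.5 212.4  98. ]
tray front wall inner top [452.7 216.3  36. ] [439.9 216.1  36. ]
tray blocks front bottom edge->top [465.  160.1  40. ] [477.9 274.9  40. ] sides L inner [538.3 175.7  40. ] R inner [516.1 262.3  40. ]
inc cm/deg [ 2.2  0.   2.1 -0.1 -0.2  0.1]
inc cm/deg [ 3.8  0.   4.3 -0.1 -0.2  0.1]
```

{"op": "jog_arm", "data": {"increments": [2,0.9,0.1,-0.6,0,0,0,2,0.9,0.1,-0.6,0,0,0,2,1.9,0.1,0.8,0,0,0,2,2.6,0.1,1.8,0,0,0,2,3.2,0.1,2.6,0,0,0,2,3.7,0.1,3.3,0,0,0,2,4.0,0.1,3.8,0,0,0,2,4.2,0.1,4.0,0,0,0,2,4.2,0.1,4.0,0,0,0,2,4.2,0.1,4.0,0,0,0]}}

```text
clock: 8.35
eef_pos: [512.0, 215.8, 23.2]
tool_rot: [-3.139, 0.609, -3.139]
force: [-0.1, -0.0, -0.6]
width: 28.7
gripper_force: 59.3
```

{"op": "jog_arm", "data": {"increments": [2,0.1,0,0.15,0,0,0,2,0.1,0,0.15,0,0,0,4.5,0.1,0,0.15,0,0,0,4.5,0.1,0,0.15,0,0,0,4.5,0.1,0,0.15,0,0,0,4.5,0.1,0,0.15,0,0,0,4.5,0.1,0,0.15,0,0,0]}}

```text
clock: 9.05
eef_pos: [512.0, 215.6, 21.2]
tool_rot: [-3.139, 0.608, -3.139]
force: [0.5, -0.3, -0.6]
width: 45.1
gripper_force: 0.0
```

{"op": "jog_arm", "data": {"increments": [4.5,0,0,-2,0,0,0,4.5,-0.5,0,-4,0,0,0,4.5,-2,0,-6.5,0,0,0,4.5,-3,0,-9,0,0,0,4.5,-4.4,0,-11.6,0,0,0,4.5,-4.4,0,-11.6,0,0,0,4.5,-4.4,0,-11.6,0,0,0]}}

```text
clock: 9.75
eef_pos: [482.3, 215.7, 142.4]
tool_rot: [-3.139, 0.61, -3.139]
force: [0.7, -0.3, -1.1]
width: 44.4
gripper_force: 0.0
```

```bash
python3 - <<'E'
from h import *
x,r,s=tool(); print(x,s["qpos"].round(2),r.apply([0,0,1]))
pw=ctrl.camera_params("wrist"); w=ctrl.get_image("wrist"); cv2.imwrite("pics/w4.png",w[:,:,::-1])
blobs(w,pw,40,(0,0,640,400),300,lo=(0,110,30),hi=(13,255,220))
inc([528,357,140],lean(0)); inc([528,357,140],lean(0,90))
E
```

```text
[482.3 215.7 142.4] [ 0.   0.9 -1.2  2.4  1.8  1.3 -0.8] [ 0.6 -0.  -0.8]
px [ 53.7 234.2] world [631.9 -45.1] size [ 85.4 172.6] ang 140.4 xrange 549.0 726.0
px [411.3 152.5] world [527.  276.4] size [ 35.7 136.6] ang 175.5 xrange 450.0 612.0
px [328.  145.5] world [516.3 218.2] size [ 28.4 122.7] ang 3.7 xrange 455.0 578.0
px [237.3 145.1] world [518.8 155.2] size [ 34.4 130.9] ang -0.1 xrange 448.0 594.0
inc cm/deg [-3.7 14.2  2.7 -0.1 34.9  0.1]
inc cm/deg [-3.7 14.2  2.7 27.2 27.4 87. ]
```

View pics/w4.png

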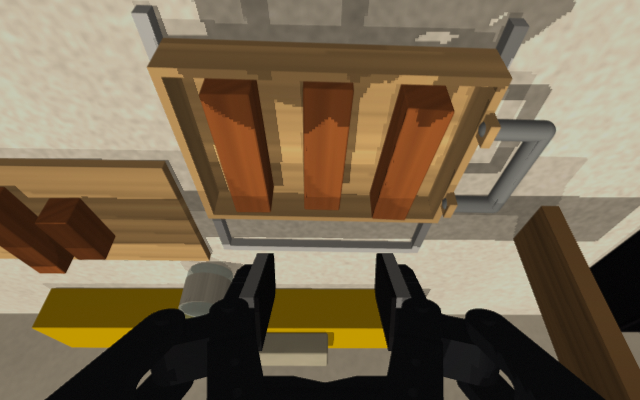

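The wrist view shows three long blocks lying flat, side by side, in the tray at (237,145), (328,145) and (411,152). The handle bar runs from (545,135) to (497,203), and the shelf leg is at (570,290). Next I'll locate the bar.

```bash
python3 - <<'E'
from h import *
pw=ctrl.camera_params("wrist")
for q in((548,135),(522,172),(500,200)): print("bar",ray(pw,q,40))
print("tray wall +y outer edge",ray(pw,(510,78),36),ray(pw,(445,220),36)," -y",ray(pw,(150,68),36),ray(pw,(205,218),36))
print("leg foot?",ray(pw,(540,208),215),ray(pw,(515,238),215),ray(pw,(635,390),0))
print(pix(pw,[523,355,40]))
inc([525,356,90],lean(35))
E
```

```text
bar [492.7 360.9  40. ]
bar [528.5 360.   40. ]
bar [562.1 357.2  40. ]
tray wall +y outer edge [453.5 321.1  36. ] [596.8 323.   36. ]  -y [447.8 118.1  36. ] [595. 109.  36.]
leg foot? [335.3 214.8 215. ] [335.  214.8 215. ] [1637.8 1240.1    0. ]
[518.5 166.8]
inc cm/deg [-0.6 14.1  6.7 -0.1 -0.1  0.1]
```

{"op": "jog_arm", "data": {"increments": [3,0,4,0,0,0,0,3,-0.3,8,1,0,0,0,3,-0.7,12,2.5,0,0,0,3,-1.1,14.2,4,0,0,0,3,-1.1,14.2,5,0,0,0,3,-1.1,14.2,5,0,0,0,3,-1.1,14.2,5,0,0,0]}}

```text
clock: 10.5
eef_pos: [518.5, 356.2, 105.0]
tool_rot: [-3.136, 0.606, -3.138]
force: [-0.8, 0.2, 0.5]
width: 30.2
gripper_force: 0.0
```

```bash
python3 - <<'E'
from h import *
x,r,s=tool(); print(x,s["qpos"].round(2),s["width"],r.apply([0,0,1]))
pw=ctrl.camera_params("wrist"); w=ctrl.get_image("wrist"); cv2.imwrite("pics/w5.png",w[:,:,::-1])
print(pix(pw,[525,357,40]),pix(pw,[485,357,40]))
inc([536,357,25],lean(35))
E
```

```text
[518.5 356.2 105. ] [-0.2  1.  -1.1  2.1  1.8  1.3 -0.8] 30.158809474301588 [ 0.6 -0.  -0.8]
[325.9 171.5] [326.1 116.3]
inc cm/deg [ 3.2  0.1  7.6 -0.1 -0.2  0.2]
```

View pics/w5.png

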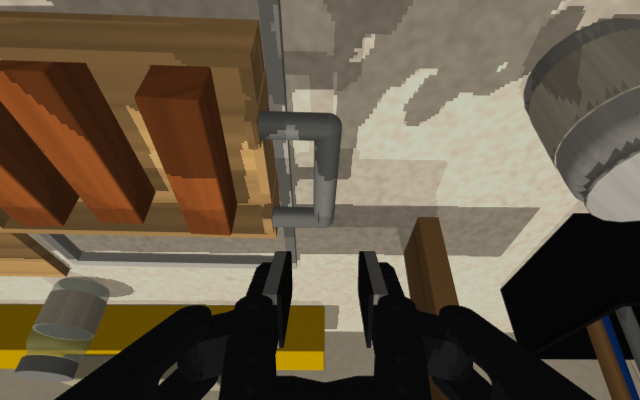

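The wrist view shows the bar from (326,115) to (326,218), centred between the fingers at columns 285 and 370. The shelf leg at (430,260) is clear. I'll descend and grip.

{"op": "jog_arm", "data": {"increments": [3,1.5,0.1,0,0,0,0,3,3.2,0.1,2,0,0,0,3,3.2,0.1,4,0,0,0,3,3.2,0.1,6,0,0,0,3,3.2,0.1,7,0,0,0,3,3.2,0.1,7.6,0,0,0,3,3.2,0.1,7.6,0,0,0,3,3.2,0.1,7.6,0,0,0]}}

```text
clock: 11.35
eef_pos: [536.2, 358.9, 26.6]
tool_rot: [-3.14, 0.608, -3.139]
force: [0.6, -0.3, 0.6]
width: 30.1
gripper_force: 0.0
```

{"op": "jog_arm", "data": {"increments": [0.5,0,0,0,0,0,0,0.5,0,0,0,0,0,0,0.5,0,0,0,0,0,0,0.5,0,0,0,0,0,0,0.5,0,0,0,0,0,0]}}

```text
clock: 11.85
eef_pos: [537.0, 356.2, 26.8]
tool_rot: [-3.134, 0.61, -3.14]
force: [-1.9, -5.2, 4.8]
width: 12.2
gripper_force: 58.2
```

{"op": "jog_arm", "data": {"increments": [0.5,-0.4,0,0.3,0,0,0,0.5,-1.2,0,0.8,0,0,0,0.5,-2,0,1.4,0,0,0,0.5,-2.9,0,2.0,0,0,0,0.5,-3.7,0,2.6,0,0,0,0.5,-4.5,0,3.2,0,0,0,0.5,-5.2,0,3.7,0,0,0,0.5,-5.7,0,4.0,0,0,0,0.5,-5.7,0,4.0,0,0,0]}}

```text
clock: 12.75
eef_pos: [608.9, 353.9, 26.8]
tool_rot: [-3.131, 0.613, 3.14]
force: [3.3, -8.3, 4.7]
width: 12.3
gripper_force: 58.3
```

{"op": "jog_arm", "data": {"increments": [0.5,-0.4,-0.2,0.3,0,0,0,0.5,-0.8,-0.3,0.6,0,0,0,0.5,-0.8,-0.3,0.6,0,0,0]}}

```text
clock: 13.05
eef_pos: [618.0, 353.6, 26.8]
tool_rot: [-3.136, 0.612, 3.141]
force: [1.8, -4.6, 4.7]
width: 12.1
gripper_force: 59.0
```

{"op": "jog_arm", "data": {"increments": [0.5,-0.4,0,0.3,0,0,0,0.5,-0.4,0,0.3,0,0,0]}}

```text
clock: 13.25
eef_pos: [623.1, 353.4, 26.8]
tool_rot: [-3.135, 0.613, 3.141]
force: [1.9, -4.8, 6.5]
width: 12.2
gripper_force: 59.2
```

{"op": "jog_arm", "data": {"increments": [0.5,-0.4,0,0.3,0,0,0,0.5,-0.4,0,0.3,0,0,0]}}

```text
clock: 13.45
eef_pos: [628.3, 353.3, 26.8]
tool_rot: [-3.135, 0.613, 3.141]
force: [1.3, -6.6, 7.4]
width: 12.2
gripper_force: 59.3
```

{"op": "jog_arm", "data": {"increments": [0.5,-0.3,0,0.2,0,0,0,0.5,-0.3,0,0.2,0,0,0,0.5,-0.3,0,0.2,0,0,0]}}

```text
clock: 13.75
eef_pos: [628.8, 353.3, 26.7]
tool_rot: [-3.134, 0.609, -3.139]
force: [-11.4, -9.6, 16.1]
width: 12.4
gripper_force: 60.8
```

{"op": "jog_arm", "data": {"increments": [0.5,-0.3,0,0.2,0,0,0,0.5,-0.3,0,0.2,0,0,0,0.5,-0.3,0,0.2,0,0,0]}}

```text
clock: 14.05
eef_pos: [628.9, 353.3, 26.6]
tool_rot: [-3.132, 0.605, -3.136]
force: [-22.5, -15.4, 25.5]
width: 12.3
gripper_force: 62.7
```

The force rises against the stop after about 92 mm of travel, so the tray is home. I'll relax the push and release.

{"op": "jog_arm", "data": {"increments": [0.5,0.4,0,-0.3,0,0,0,0.5,0.4,0,-0.3,0,0,0,3,0.4,0,-0.3,0,0,0,3,0.4,0,-0.3,0,0,0,3,0.4,0,-0.3,0,0,0,3,0.4,0,-0.3,0,0,0]}}

```text
clock: 14.65
eef_pos: [627.9, 356.4, 25.0]
tool_rot: [-3.14, 0.608, -3.139]
force: [-0.3, 0.4, 0.7]
width: 29.9
gripper_force: 0.0
```

{"op": "jog_arm", "data": {"increments": [3,0,-0.2,-1.5,0,0,0,3,0,-0.2,-4,0,0,0,3,0,-0.2,-7,0,0,0,3,0,-0.2,-10,0,0,0,3,0,-0.2,-13,0,0,0,3,1,-0.2,-15,0,0,0,3,1,-0.2,-15,0,0,0,3,1,-0.2,-15,0,0,0]}}

```text
clock: 15.45
eef_pos: [534.3, 354.0, 143.3]
tool_rot: [-3.139, 0.609, -3.138]
force: [0.4, 0.1, -0.4]
width: 30.4
gripper_force: 0.0
```

```bash
python3 - <<'E'
from h import *
x,r,s=tool(); print(x,s["force"])
t=ctrl.get_image("top"); c=ctrl.get_image("scene"); w=ctrl.get_image("wrist")
out=np.zeros((600,800,3),np.uint8)
out[:300,:480]=cv2.resize(w,(480,300)); out[300:,:400]=cv2.resize(c[125:350,210:510],(400,300)); out[300:,400:]=cv2.resize(t[60:315,130:470],(400,300))
cv2.imwrite("pics/end.png",cv2.convertScaleAbs(out[:,:,::-1],alpha=1.3))
E
```

```text
[534.3 354.  143.3] [ 0.4  0.1 -0.4]
```

View pics/end.png

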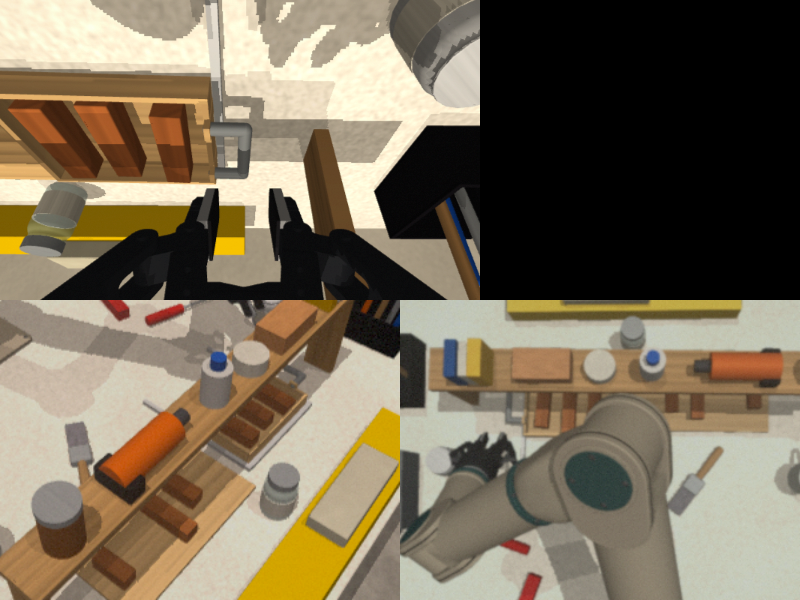

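The final pictures show the tray under the shelf against the rail end with three long blocks flat in it, at wrist (55,140), (110,140) and (172,140). The other long block and both short ones are on the board, and the bystanders have not moved.

```bash
python3 -c "
from cell import ctrl
print(ctrl.finish_job())"
```

```text
the job is handed in; nothing more can be done
None
```

The job is handed in: the tray holds exactly three long blocks lying flat and is slid fully home under the shelf; the fourth long block and both short ones are on the stock board, and nothing else on the bench was moved.

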